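Screw the lid onto the leaning display jar

TASK

One of the two leaning display jars stands open and its lid lies on the counter: set the lid squarely on that jar's neck and screw it clockwise until it stops, fully home. Unless it happens to drop in by itself, its thread start is best found by feel, turning the lid gently backward (counter-clockwise, seen from above the lid) until it drops a little, since otherwise it only jams. Let go of it, and leave the other goods on the counter where they are.

Things in the scene. Friction and masses are not known exactly. Their poses are not given: they have to be found in the camera images.
- lid: Loose round wooden screw lid, 160 g, 99 mm across, handle up on the counter. Origin: centre of the skirt's lower edge; z up the lid's axis, x along the bar handle. The top is 36 mm above the origin, its underside 29 mm. Bore 92 mm; just inside the lower edge (z 3 to 6.5 mm) three lugs 120 degrees apart point inward, leaving a free circle of 76 mm.
- lid_handle (a point): Centre of the lid's bar handle, on the lid's axis, 52 mm above the lid's origin. The bar is 64 mm long (lid x), 18 mm wide (lid y) and 32 mm high, from 36 to 68 mm above the lid's origin.
- jar: The open white jar, fixed in a dark wooden rack, leaning 30 degrees towards the robot's side. Origin: centre of its rim, 190 mm above the counter; z points out of the mouth along the axis, 30 degrees from vertical; y is level. Neck 72 mm across with bevelled rim and a three-start thread 87 mm across; body 116 mm across, from 34 to 170 mm below the rim. The jar does not turn.
- thread_gap (a point): On the jar's axis, 21 mm below the rim: where the lid's origin comes to (within 2 mm) when its lugs drop through the thread gaps. Before, they ride on ridges or stop tops, lid origin 12 to 20 mm below the rim; backward it climbs 6 mm in 84 degrees; within 120 degrees come the gaps, 18 degrees wider than a lug, 8 mm deep, a stop at the far side. Their angle varies, not told by the jar's x, y.
- lid_home (a point): On the jar's axis, 28 mm below the rim: lid origin when home. From the gaps, clockwise (from outside; negative about jar z) it runs 6 to 7 mm down to a hard stop after 80 to 105 degrees. On top of a ridge it jams within 70 degrees, 7 mm or more proud: then go on backward (sliding off a stop's top onto a ridge can feel like the drop). Press 3 to 8 N; a stop is felt at 1 Nm.
- jar_closed: The other, identical leaning jar in an identical rack, already closed with an identical lid, to be left alone; fixed. Frame as for the open jar; its lid's handle reaches 40 mm beyond the rim along the axis.
- candle_black: Bystander: black candle jar, 72 mm across, 100 mm high; origin at its foot.
- candle_pale: Bystander: pale green candle glass with cork top, 68 mm across, 120 mm high; origin at its foot.
- gift_box: Bystander: white gift box, 75 mm cube, between the two racks; origin at its foot.
- bowl: Bystander: wooden bowl, 120 mm across, 50 mm high; origin at its foot.
- cork_lid: Bystander: plain cork disc, 80 mm across, 16 mm thick, lying flat; not the jar's lid; origin under its centre.
- spoon: Bystander: wooden spoon, 170 mm long, lying flat.
- cup: Bystander: blue ceramic cup, 80 mm across, 75 mm high; origin at its foot.
There are look-alikes about, which are no part of the job. Leave any pink or turquoise look-alike of the lid alone.

How it is judged:
On the way:
1. the lid is set on the open jar's neck, not yet screwed home (x of lid in the frame of jar between -0.006 and 0.006 m and y of lid in the frame of jar between -0.006 and 0.006 m and z of lid in the frame of jar between -0.0245 and -0.008 m and angle between the z axis of lid and the z axis of jar, either way round below 0.15 rad), for 0.1 s.
At the end, for the whole second after the job is handed in: The lid is on the open jar's neck, screwed home: its origin at least 26 mm below the rim along the jar's axis (home is 28 mm), within 5 mm of the axis both ways, its axis within 0.06 rad of the jar's, at rest (z of lid in the frame of jar below -0.026 m and x of lid in the frame of jar between -0.005 and 0.005 m and y of lid in the frame of jar between -0.005 and 0.005 m and angle between the z axis of lid and the z axis of jar, either way round below 0.06 rad and linear speed of lid below 0.02 m/s); the robot touches nothing.
It fails at once if other goods on the counter were pushed more than 40 mm (distance of any of candle_black, candle_pale, gift_box, bowl, cork_lid, spoon, cup from where it was at the start of the episode above 0.04 m).
It also fails if it takes over 72 s, if anything falls off the work surface, if the arm or the gripper's body presses on something with over 40 N, if the wrist force passes 120 N, or if a joint passes its speed limit or range.

ROBOT

A 7-joint arm with a two-finger parallel gripper is mounted at the origin on the work surface. World frame = base frame: x ahead of the robot, y to its left, z up, the work surface at z = 0. Lengths are in m, angles in rad, forces in N, time in s.
With the tool pointing down it reaches from about 0.4 to 0.875 m from the base axis. Payload 6.5 kg.
Tool frame: the origin (TCP) lies midway between the tips of the shut fingers; the grasp point (between the pads) lies 19 mm behind it; z points along the fingers, y is the line along which they close (so a half turn about z gives the same grasp; the last joint's range is limited). The gripper opens to 88 mm and grips with 3 to 60 N. Pads are 18 mm wide; open, the fingers measure 123 mm over their backs; the gripper's body (75 mm by 187 mm) begins 45 mm behind the grasp point.
Start: joints at [1.123, 0.536, -0.004, 1.538, 0.003, 1.067, -0.071], TCP at [0.242, -0.603, 0.239] pointing down, gripper open.
Joint ranges: [-2.7, 2.7], [-0.37, 2.16], [-1.27, 1.26], [0.24, 2.4], [-1.31, 4.45], [0.19, 1.91], [-2.76, 2.76]. Speed limits (rad/s): [2.39, 2.39, 3.14, 3.14, 3.14, 3.14, 3.14].

INTERFACE

Orientations are given as a unit quaternion [w, x, y, z].
In Python, from station import get_obs, grab_frame, camera_model, job_done gives the robot as it stands.
- The arm moves only by the tool send_rows, never from a script. Its argument "commands" is a list of rows, each a list of 3 entries, a list of its own where there are three numbers: the shift along the tool's x, y, z scaled (see below), then the turn, a rotation vector about the tool's x, y, z scaled (see below), then the closure, from 0 (fully open) to 1 (shut). In form: [[[x, y, z], [ax, ay, az], gripper], ...]. A call has 1 to 5 rows; each row shifts and turns the commanded pose from where the row before left it, along the tool's axes as they then stand; what a row does not reach is not made up. The controller multiplies each number of a shift by 3 cm and each number of a turn by 5 degrees. A row lasts 1/8 s, in which the tool goes at most 62.5 mm and 10.7 degrees, less where a joint would pass 70% of its speed; a pose out of reach is approached as far as the arm can. A call with a number of a shift or a turn outside -1 to 1 is refused whole. A call with a gripper value outside its range is refused whole. The fingers move at their own pace and stop on an object; "squeeze" is the grip in N (left out, the last holds). Time passes only in rows, so rows that do not move let the fingers close. It gives the time, the measured TCP pose, the force, the opening and the grip force at its end, in the units of the state.
- get_obs(): the state, without advancing time (a new reading comes with each control period).
- grab_frame(name): name is "scene" or "side" or "wrist"; returns (picture, depth): 480x640x3 uint8, red, green, blue; 480x640 float32, m along the optical axis (not along the pixel's ray), 0 where there is no reading.
- camera_model(name): a dict with "K" (3x3 intrinsics, pixels), "extrinsics" (4x4, takes a point from world to camera coordinates); the wrist camera has in their place "mount" (4x4, takes a point from camera to tool coordinates, whose origin is the TCP and whose axes are the flange's). Camera axes: x right, y down, z forward; pixel columns grow to the right and rows downward; lengths in m; the calibration is good to about 2 mm. A picture is of the moment at which its call begins: read the wrist's pose just before it. camera_model takes no time and is no camera call.
- job_done(): hands the job in; it is judged then, once.
The state is a dict: "time_s": time; "joint_pos": joint angles; "qvel": joint speeds; "tau": joint torques, N m; "eef_pos": TCP position; "eef_rot": TCP orientation; "force": force on the tool from outside, world axes, zero at the start; "ft_torque": the same for the moment, N m; "opening": opening from 0.0 (shut) to 1.0 (fully open); "finger_force": force on a finger pad.
Only numpy, scipy, OpenCV 4.12 (cv2) and the standard library are available. Lean on these libraries where they do the work, as an engineer would, in place of code of your own. Each camera call takes 0.05 s, during which the arm holds its last target. There are 200 camera calls.

## Working session

There is one attempt and no reset: what is moved stays moved. The work goes in short steps, Python scripts to look and compute and a tool call to move; the robot and the scene stay as the last step left them, time stands still between calls to the robot, and variables do not carry over. Pictures are saved under pics/ and viewed, at most 10 in all, crops included, and the job is handed in when it is done.

Besides the shell and the picture viewer there is one more tool, called after ">>>" as name(argument=value, ...) on one line, values as JSON. send_rows: Moves the arm, as the interface text tells. Shifts and turns lie within -1 to 1; 1 stands for 3 cm of shift or 5 degrees of turn. Its arguments: {"type":"object","properties":{"commands":{"type":"array","items":{"type":"array"}},"squeeze":{"type":"number"}},"required":["commands"]}

```bash
mkdir -p pics; ls
python3 - <<'E'
from station import *
import numpy as np,cv2
o=get_obs();print({k:np.round(v,3).tolist() for k,v in o.items()})
ims=[]
for n in ["scene","side","wrist"]:
    im,d=grab_frame(n);np.savez(f"{n}0.npz",im=im,d=d);ims.append(cv2.resize(im,(400,300)) if n!="scene" else im)
    print(n,camera_model(n))
cv2.imwrite("pics/scene0.png",ims[0][:,:,::-1])
cv2.imwrite("pics/sw0.png",np.hstack(ims[1:])[:,:,::-1])
E
```

```text
pics
{'time_s': 0.0, 'joint_pos': [1.123, 0.537, -0.004, 1.539, 0.003, 1.067, -0.071], 'qvel': [-0.001, -0.0, 0.001, -0.001, -0.0, -0.0, 0.001], 'tau': [0.001, -57.099, 0.991, -25.16, -0.056, 0.018, 0.0], 'eef_pos': [0.242, -0.603, 0.238], 'eef_rot': [-0.001, 0.982, 0.19, -0.0], 'force': [-0.299, 0.553, 0.51], 'ft_torque': [-0.039, 0.031, -0.02], 'finger_force': 0.0, 'opening': 1.0}
scene {'K': array([[563.91660211,   0.        , 317.58347785],
       [  0.        , 563.91660211, 247.88129996],
       [  0.        ,   0.        ,   1.        ]]), 'extrinsics': array([[-0.80862781,  0.5883131 ,  0.00295978,  0.38054556],
       [ 0.3743984 ,  0.51847282, -0.7687729 , -0.12220775],
       [-0.45381373, -0.62054301, -0.63951503,  1.76105752],
       [ 0.        ,  0.        ,  0.        ,  1.        ]])}
side {'K': array([[619.64645958,   0.        , 320.58584923],
       [  0.        , 619.64645958, 230.02012392],
       [  0.        ,   0.        ,   1.        ]]), 'extrinsics': array([[-0.9675335 , -0.25203222,  0.01893929,  0.49803874],
       [-0.18859553,  0.67005288, -0.71795603,  0.17742802],
       [ 0.16825772, -0.69821837, -0.69583076,  1.34412389],
       [ 0.        ,  0.        ,  0.        ,  1.        ]])}
wrist {'K': array([[429.40262488,   0.        , 319.03997649],
       [  0.        , 429.40262488, 238.16606246],
       [  0.        ,   0.        ,   1.        ]]), 'mount': array([[ 8.72085441e-04, -9.52700466e-01, -3.03909627e-01,
         7.96325064e-02],
       [ 9.99999288e-01,  5.83185651e-04,  1.04137398e-03,
        -4.85159398e-05],
       [-8.14881743e-04, -3.03910319e-01,  9.52700296e-01,
        -1.46594145e-01],
       [ 0.00000000e+00,  0.00000000e+00,  0.00000000e+00,
         1.00000000e+00]])}
```

View pics/scene0.png

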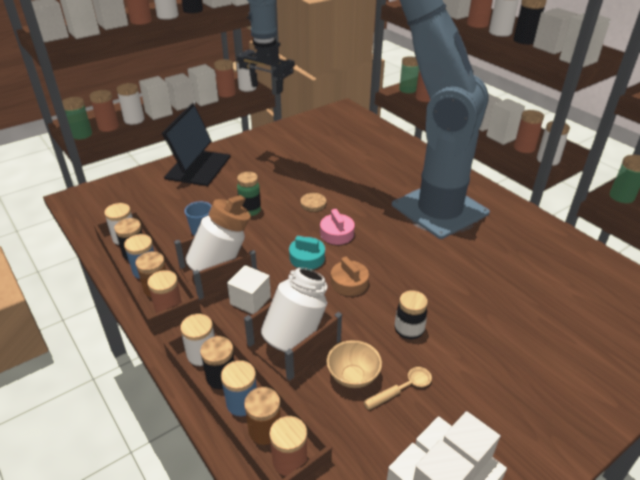

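View pics/sw0.png

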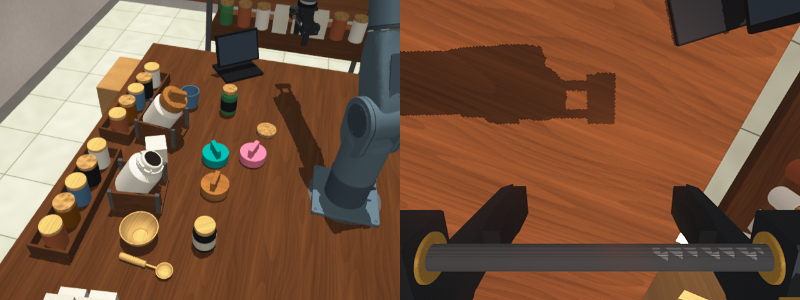

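The scene view shows four lid-like discs: brown wood (350,277), turquoise (307,250), pink (337,228) and the flat cork disc (313,201). The brown one with a bar handle fits the wooden lid. The open jar is at (305,285), and the closed jar with its lid is at (225,225). I'll confirm the lid in one crop and measure both it and the jar.

```bash
cat > h.py <<'E'
from station import *
import numpy as np,cv2
from scipy.spatial.transform import Rotation as R
def cloud(n,im,d,T=None):
    c=camera_model(n);K=c["K"]
    if T is None: T=np.linalg.inv(c["extrinsics"])
    v,u=np.mgrid[:480,:640]
    P=np.stack([(u-K[0,2])/K[0,0]*d,(v-K[1,2])/K[1,1]*d,d],-1)
    W=P@T[:3,:3].T+T[:3,3]; W[d<=0]=np.nan
    return W
def rot(o): w,x,y,z=o["eef_rot"]; return R.from_quat([x,y,z,w])
def tcpT(o):
    T=np.eye(4);T[:3,:3]=rot(o).as_matrix();T[:3,3]=o["eef_pos"];return T
E
python3 - <<'E'
from h import *
crops=[]
for n,lp,jp in [("scene",(350,277),(308,280)),("side",(344,295),(245,258))]:
    z=np.load(n+"0.npz");im,d=z["im"],z["d"];W=cloud(n,im,d)
    print(n,"lid",W[lp[1]-3:lp[1]+4:3,lp[0]].round(3).tolist(),"jar",W[jp[1],jp[0]].round(3))
    if n=="scene":L=np.nanmedian(W[lp[1]-6:lp[1]+6,lp[0]-6:lp[0]+6].reshape(-1,3),axis=0)
    P=W.reshape(-1,3)
    r=np.linalg.norm(P[:,:2]-L[:2],axis=1)
    m=(r<0.07)&(P[:,2]>0.025)
    Q=P[m];top=Q[(Q[:,2]>.03)&(Q[:,2]<.042)];h=Q[Q[:,2]>.055]
    for nm,A in(("top",top),("handle",h)):
        c=(A[:,:2].min(0)+A[:,:2].max(0))/2;e,v=np.linalg.eigh(np.cov(A[:,:2].T))
        print(nm,len(A),A.min(0).round(3),A.max(0).round(3),"mid",c.round(4),"mean",A.mean(0).round(4),"dir",np.degrees(np.arctan2(v[1,1],v[0,1])).round(1))
    for p,w in((lp,40),(jp,60)):
        crops.append(cv2.resize(im[p[1]-w:p[1]+w,p[0]-w:p[0]+w],(300,300),interpolation=cv2.INTER_CUBIC))
cv2.imwrite("pics/crop.png",np.vstack([np.hstack(crops[:2]),np.hstack(crops[2:])])[:,:,::-1])
E
```

```text
scene lid [[0.448, 0.112, 0.047], [0.45, 0.114, 0.039], [0.457, 0.123, 0.039]] jar [0.646 0.205 0.204]
top 580 [0.39  0.049 0.03 ] [0.489 0.148 0.042] mid [0.4393 0.0985] mean [0.4473 0.1063 0.0367] dir 145.9
handle 180 [0.427 0.067 0.055] [0.453 0.131 0.074] mid [0.4401 0.0994] mean [0.4419 0.1013 0.0663] dir 85.5
side lid [[0.435, 0.118, 0.063], [0.433, 0.127, 0.064], [0.432, 0.126, 0.054]] jar [0.617 0.192 0.19 ]
top 1061 [0.389 0.051 0.03 ] [0.487 0.15  0.042] mid [0.4383 0.1004] mean [0.4371 0.1056 0.0351] dir 178.1
handle 242 [0.427 0.062 0.055] [0.45  0.133 0.073] mid [0.4385 0.0976] mean [0.438  0.103  0.0658] dir 84.4
```

View pics/crop.png

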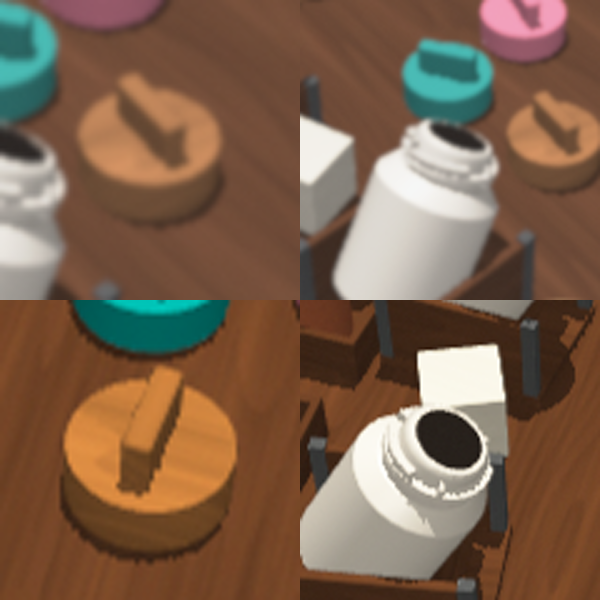

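The crop confirms the brown wooden lid: top-left at (150,150), bottom-left at (150,460). The open jar's dark mouth is at (450,440) in the bottom-right crop. Next I fit the jar's pose.

Run:
```python
from h import *
from scipy.optimize import least_squares
ALL=[]
for n in("scene","side"):
    z=np.load(n+"0.npz");im,d=z["im"].astype(int),z["d"];W=cloud(n,im,d);P=W.reshape(-1,3);C=im.reshape(-1,3)
    m=(C.min(1)>90)&(C.max(1)-C.min(1)<45)&(P[:,2]>.05)&(P[:,2]<.22)&(np.linalg.norm(P[:,:2]-[.66,.21],axis=1)<.16)
    ALL.append(P[m]);print(n,m.sum())
def ax(y,t): return np.array([np.sin(t)*np.cos(y),np.sin(t)*np.sin(y),np.cos(t)])
def cyl(P,p,t):
    a=ax(p[2],t);q=P-[p[0],p[1],.19];s=q@a;return s,np.linalg.norm(q-s[:,None]*a,axis=1)
def fit(P,free):
    p=np.array([.63,.2,np.pi+.2]+([np.pi/6] if free else []))
    for it in range(6):
        t=p[3] if free else np.pi/6
        s,r=cyl(P,p,t);b=(s<-.045)&(s>-.16)&(abs(r-.058)<(.03 if it<2 else .008))
        Q=P[b]
        p=least_squares(lambda p:cyl(Q,p,p[3] if free else np.pi/6)[1]-.058,p,loss="soft_l1",f_scale=.002).x
    t=p[3] if free else np.pi/6
    s,r=cyl(P,p,t);i=(s>-.01)&(r<.045)
    print(len(Q),p.round(4),"yawdeg",np.degrees(p[2]).round(2),"rms",np.std(cyl(Q,p,t)[1]).round(4),"rim s pct",np.percentile(s[i],[50,80,90,95,99]).round(4))
    return p
for P in(ALL[0],ALL[1],np.vstack(ALL)):
    for f in(0,1):p=fit(P,f)
np.save("jarpts.npy",np.vstack(ALL))
```

```text
scene 3605
side 3533
2365 [0.6229 0.18   3.3046] yawdeg 189.34 rms 0.0021 rim s pct [-0.0024  0.0008  0.0016  0.0021  0.0028]
2360 [0.6226 0.18   3.3033 0.5261] yawdeg 189.26 rms 0.0021 rim s pct [-0.0024  0.0007  0.0015  0.002   0.0026]
1930 [0.6225 0.1789 3.3424] yawdeg 191.5 rms 0.0019 rim s pct [-0.0028 -0.0007  0.0001  0.0008  0.0016]
1913 [0.6232 0.1789 3.3458 0.5176] yawdeg 191.7 rms 0.0019 rim s pct [-0.0025 -0.0004  0.0005  0.0011  0.002 ]
4262 [0.6227 0.1797 3.3177] yawdeg 190.09 rms 0.002 rim s pct [-0.0025  0.0001  0.0009  0.0016  0.0025]
4278 [0.6224 0.1797 3.3168 0.5263] yawdeg 190.04 rms 0.002 rim s pct [-0.0026 -0.0001  0.0007  0.0014  0.0024]
```

>>> send_rows(commands=[[[1, -0.95, 0], [0, 0, 0], 0], [[1, -0.95, 0], [0, 0, 0], 0], [[1, -0.95, 0], [0, 0, 0], 0], [[1, -0.95, 0], [0, 0, 0], 0], [[1, -0.95, 0], [0, 0, 0], 0]])

```text
time_s: 0.78
eef_pos: [0.3286, -0.4137, 0.2386]
eef_rot: [-0.0, 0.982, 0.19, -0.0]
force: [-0.0, -1.0, 0.3]
opening: 1.003
finger_force: 0.0
```

>>> send_rows(commands=[[[1, -0.95, 0], [0, 0, 0], 0], [[1, -0.95, 0], [0, 0, 0], 0], [[1, -0.95, 0], [0, 0, 0], 0], [[1, -0.95, 0], [0, 0, 0], 0], [[1, -0.95, 0], [0, 0, 0], 0]])

```text
time_s: 1.4
eef_pos: [0.4147, -0.2257, 0.2387]
eef_rot: [0.0, 0.982, 0.19, -0.0]
force: [-0.6, 0.2, 1.0]
opening: 1.0
finger_force: 0.0
```

>>> send_rows(commands=[[[1, -0.95, 0], [0, 0, 0], 0], [[1, -0.95, 0], [0, 0, 0], 0], [[0.34, -0.98, 0], [0, 0, 0], 0], [[0.34, -0.98, 0], [0, 0, 0], 0], [[0.34, -0.98, 0], [0, 0, 0], 0]])

```text
time_s: 2.02
eef_pos: [0.4441, -0.0574, 0.2386]
eef_rot: [-0.0, 0.982, 0.19, -0.0]
force: [0.2, -0.8, 0.7]
opening: 1.002
finger_force: 0.0
```

>>> send_rows(commands=[[[0.34, -0.98, 0], [0, 0, 0], 0], [[0.34, -0.98, 0], [0, 0, 0], 0], [[0.34, -0.98, 0], [0, 0, 0], 0], [[0.34, -0.98, 0], [0, 0, -1], 0], [[0.34, -0.98, 0], [0, 0, -1], 0]])

```text
time_s: 2.65
eef_pos: [0.434, 0.0977, 0.2386]
eef_rot: [0.0, 0.961, 0.276, -0.0]
force: [0.3, 0.2, -0.3]
opening: 0.998
finger_force: 0.0
```

>>> send_rows(commands=[[[0, 0, 0], [0, 0, -1], 0], [[0, 0, 0], [0, 0, -1], 0], [[0, 0, 0], [0, 0, -1], 0], [[0, 0, 0], [0, 0, -1], 0], [[0, 0, 0], [0, 0, -1], 0]])

```text
time_s: 3.28
eef_pos: [0.434, 0.0966, 0.2386]
eef_rot: [-0.0, 0.879, 0.477, -0.0]
force: [-0.8, -0.3, -0.5]
opening: 0.999
finger_force: 0.0
```

>>> send_rows(commands=[[[0, 0, 0], [0, 0, -1], 0], [[0, 0, 0], [0, 0, -1], 0], [[0, 0, 0], [0, 0, -1], 0], [[0, 0, 0], [0, 0, -1], 0], [[0, 0, 0], [0, 0, -1], 0]])

```text
time_s: 3.9
eef_pos: [0.434, 0.0966, 0.2386]
eef_rot: [-0.0, 0.754, 0.656, -0.0]
force: [0.1, 0.1, -0.0]
opening: 1.0
finger_force: 0.0
```

```bash
cat >> h.py <<'E'
def wristcloud():
    o=get_obs();T=tcpT(o)@camera_model("wrist")["mount"];im,d=grab_frame("wrist")
    return o,im,d,cloud("wrist",im,d,T)
E
python3 - <<'E'
from h import *
o,im,d,W=wristcloud();P=W.reshape(-1,3)
print(o["joint_pos"],o["eef_pos"],o["eef_rot"])
m=(np.linalg.norm(P[:,:2]-[.4385,.099],axis=1)<.065)
Q=P[m];h=Q[(Q[:,2]>.058)&(Q[:,2]<.08)].astype(np.float32);t=Q[(Q[:,2]>.03)&(Q[:,2]<.042)].astype(np.float32)
for a in(h,t):
    rect=cv2.minAreaRect(a[:,:2]*1000);print(len(a),rect,np.median(a,axis=0),cv2.minEnclosingCircle(a[:,:2]*1000))
E
```

```text
[ 0.17931127  0.2325167  -0.56553802  2.03002466  0.15577681  0.9205316
 -0.60778625] [0.43400963 0.09661347 0.23856356] [-6.54904327e-05  7.54499422e-01  6.56300678e-01 -1.93808600e-04]
1929 ((439.440185546875, 97.03265380859375), (64.02510070800781, 18.036314010620117), 85.0925521850586) [0.43959853 0.09940889 0.06847329] ((439.7228698730469, 97.13411712646484), 32.239986419677734)
8864 ((439.8110656738281, 96.9783935546875), (98.20655059814453, 97.94032287597656), 80.11424255371094) [0.4415651  0.10083408 0.03668845] ((439.29412841796875, 96.70603942871094), 49.61924743652344)
```

>>> send_rows(commands=[[[0.04, 0.18, 0], [0, 0, -0.6], 0], [[0, 0, 0.94], [0, 0, 0], 0], [[0, 0, 0.94], [0, 0, 0], 0], [[0, 0, 0.94], [0, 0, 0], 0], [[0, 0, 0.94], [0, 0, 0], 0]])

```text
time_s: 4.58
eef_pos: [0.4397, 0.0971, 0.125]
eef_rot: [0.0, 0.739, 0.674, 0.0]
force: [0.6, -0.0, 0.2]
opening: 1.0
finger_force: 0.0
```

>>> send_rows(commands=[[[0, 0, 0.94], [0, 0, 0], 0], [[0, 0, 0.94], [0, 0, 0], 0], [[0, 0, 0.94], [0, 0, 0], 0], [[0, 0, 0], [0, 0, 0], 0]])

```text
time_s: 5.08
eef_pos: [0.4383, 0.0968, 0.04]
eef_rot: [-0.001, 0.738, 0.675, -0.002]
force: [-0.0, -0.1, 0.3]
opening: 1.001
finger_force: 0.0
```

>>> send_rows(commands=[[[0, 0, 0], [0, 0, 0], 1], [[0, 0, 0], [0, 0, 0], 1], [[0, 0, 0], [0, 0, 0], 1], [[0, 0, 0], [0, 0, 0], 1], [[0, 0, 0], [0, 0, 0], 1]], squeeze=45)

```text
time_s: 5.7
eef_pos: [0.4398, 0.0971, 0.0415]
eef_rot: [0.0, 0.738, 0.675, 0.0]
force: [1.1, -1.0, -1.2]
opening: 0.457
finger_force: 0.0
```

Run:
```python
from h import *
o=get_obs();print({k:np.round(v,3).tolist() for k,v in o.items()})
```

```text
{'time_s': 5.7, 'joint_pos': [0.002, 0.588, -0.388, 2.147, 0.466, 0.486, -0.833], 'qvel': [-0.002, 0.003, 0.002, -0.001, -0.0, 0.0, -0.001], 'tau': [0.027, -45.254, -4.01, -12.052, -0.024, -0.046, 0.0], 'eef_pos': [0.44, 0.097, 0.041], 'eef_rot': [0.0, 0.738, 0.675, 0.0], 'force': [1.081, -1.011, -1.195], 'ft_torque': [-0.04, -0.044, -0.023], 'finger_force': 0.0, 'opening': 0.457}
```

>>> send_rows(commands=[[[0, 0, 0], [0, 0, 0], 1], [[0, 0, 0], [0, 0, 0], 1], [[0, 0, 0], [0, 0, 0], 1], [[0, 0, 0], [0, 0, 0], 1]])

```text
time_s: 6.2
eef_pos: [0.4396, 0.0972, 0.0413]
eef_rot: [-0.0, 0.738, 0.675, -0.0]
force: [0.2, -0.1, 0.2]
opening: 0.202
finger_force: 45.0
```

>>> send_rows(commands=[[[0, 0, -0.4], [0, 0, 0], 1], [[0, 0, -0.92], [0, 0, 0], 1], [[0, 0, -0.92], [0, 0, 0], 1], [[0, 0, -0.92], [0, 0, 0], 1], [[0, 0, -0.92], [0, 0, 0], 1]])

```text
time_s: 6.82
eef_pos: [0.4394, 0.0971, 0.1652]
eef_rot: [0.0, 0.738, 0.675, 0.0]
force: [-0.1, -0.2, -2.1]
opening: 0.2
finger_force: 45.0
```

>>> send_rows(commands=[[[0, 0, -0.92], [0, 0, 0], 1], [[0, 0, -0.92], [0, 0, 0], 1], [[0, 0, -0.92], [0, 0, 0], 1], [[0, 0, -0.52], [0, 0, 0], 1]])

```text
time_s: 7.32
eef_pos: [0.4399, 0.0973, 0.2638]
eef_rot: [0.001, 0.738, 0.675, 0.001]
force: [0.1, 0.1, -2.5]
opening: 0.2
finger_force: 45.0
```

>>> send_rows(commands=[[[0, 0, 0], [-0.965, 0.263, 0], 1], [[0, 0, 0], [-0.965, 0.263, 0], 1], [[0, 0, 0], [-0.965, 0.263, 0], 1], [[0, 0, 0], [-0.965, 0.263, 0], 1], [[0, 0, 0], [-0.965, 0.263, 0], 1]])

```text
time_s: 7.95
eef_pos: [0.439, 0.0969, 0.2619]
eef_rot: [0.116, 0.72, 0.659, 0.184]
force: [-0.2, 0.8, -2.5]
opening: 0.202
finger_force: 45.0
```

>>> send_rows(commands=[[[0, 0, 0], [-0.965, 0.263, 0], 1], [[0, 0, 0], [0, 0, 0], 1]])

```text
time_s: 8.2
eef_pos: [0.4376, 0.0963, 0.2609]
eef_rot: [0.138, 0.713, 0.652, 0.217]
force: [0.3, -0.5, -2.0]
opening: 0.203
finger_force: 45.0
```

```bash
cat >> h.py <<'E'
def jar(yaw=190.1,rim=(.6227,.1795,.19)):
    y=np.radians(yaw);t=np.pi/6
    a=np.array([np.sin(t)*np.cos(y),np.sin(t)*np.sin(y),np.cos(t)]);return a,np.array(rim)
def togo(s,off=.0415,**k):
    """tool-frame shift (rows units) and turn to put lid origin at height s on the jar's axis"""
    o=get_obs();r=rot(o);a,rim=jar(**k);z=r.apply([0,0,1]);ax=np.cross(z,-a);n=np.linalg.norm(ax)
    rv=ax/n*np.arcsin(n) if n>1e-9 else ax
    d=rim+a*(s+off)-np.array(o["eef_pos"])
    print("t",o["time_s"],"shift/3cm",(r.inv().apply(d)/.03).round(3),"turn/5deg",(np.degrees(r.inv().apply(rv))/5).round(3),"j",np.round(o["joint_pos"],2),"open",round(o["opening"],3),"ff",o["finger_force"],"F",np.round(r.inv().apply(o["force"]),1),"M",np.round(r.inv().apply(o["ft_torque"]),2))
E
python3 - <<'E'
from h import *
togo(.04)
o,im,d,W=wristcloud();cv2.imwrite("pics/w1.png",im[:,:,::-1]);np.savez("w1.npz",im=im,d=d,W=W)
E
```

```text
t 8.2 shift/3cm [2.775 3.919 2.591] turn/5deg [-0.034  0.025  0.   ] j [ 0.27 -0.06 -0.63  2.38  0.2   0.3  -0.63] open 0.203 ff 44.99955877661705 F [-0.8 -0.7  1.8] M [ 0.54 -0.21 -0.1 ]
```

View pics/w1.png

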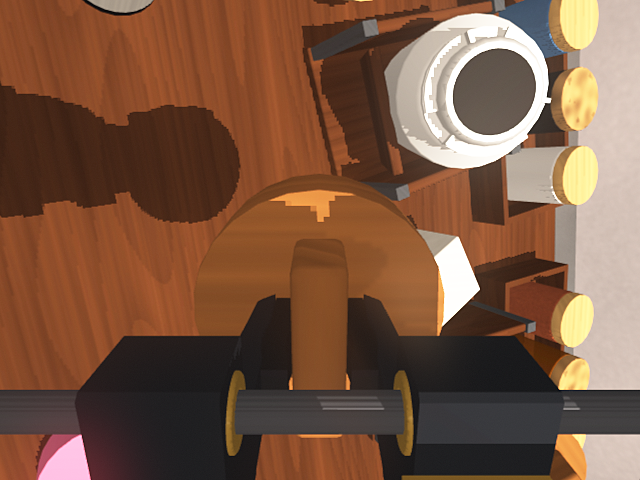

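The wrist view shows the lid held centrally at (320,290). The open mouth is at (493,92), seen along its axis with the thread around it. I refine the jar pose from this depth.

Run:
```python
from h import *
W=np.load("w1.npz")["W"];P=W.reshape(-1,3);P=P[~np.isnan(P[:,0])]
for yaw in(190.1,):
    a,rim=jar(yaw);q=P-rim;s=q@a;r=np.linalg.norm(q-s[:,None]*a,axis=1)
    m=(r<.05)&(abs(s)<.012);S=s[m]
    print(np.histogram(S,bins=np.arange(-.012,.013,.002)))
    smax=np.percentile(S,[90,97,99]);print(smax)
    top=P[(r<.042)&(abs(s-smax[1])<.0025)]
    c=top.mean(0);u,sv,vt=np.linalg.svd(top-c,full_matrices=False);n=vt[2]*np.sign(vt[2,2]);print(len(top),"normal",n.round(4),"tilt",np.degrees(np.arccos(n[2])),"yaw",np.degrees(np.arctan2(n[1],n[0]))%360)
    ex=np.cross([0,0,1],a);ex/=np.linalg.norm(ex);ey=np.cross(a,ex)
    for lo,hi in((-.003,.005),(-.008,.005),(-.002,.003)):
        k=(r<.05)&(s>lo)&(s<hi);Q=np.c_[q[k]@ex,q[k]@ey].astype(np.float32)*1000
        print(k.sum(),"circ",cv2.minEnclosingCircle(Q),"ext",Q.min(0),Q.max(0))
    print("ex",ex,"ey",ey)
    # body
    from scipy.optimize import least_squares
    def f(p,Q):
        y,t=p[2],p[3];A=np.array([np.sin(t)*np.cos(y),np.sin(t)*np.sin(y),np.cos(t)]);q=Q-[p[0],p[1],.19];s=q@A;return np.linalg.norm(q-s[:,None]*A,axis=1)
    m=(s<-.045)&(s>-.12)&(abs(r-.058)<.006);B=P[m];x=least_squares(lambda p:f(p,B)-.058,[*rim[:2],np.radians(yaw),np.pi/6],loss="soft_l1",f_scale=.001).x
    print("body",m.sum(),x[:2],np.degrees(x[2:]))
```

```text
(array([ 741,  245,  113,  201,  658, 1228, 5959, 1052,    2,    0,    0,
          0]), array([-0.012, -0.01 , -0.008, -0.006, -0.004, -0.002,  0.   ,  0.002,
        0.004,  0.006,  0.008,  0.01 ,  0.012]))
[0.00201367 0.00249227 0.00285887]
7025 normal [-0.4938 -0.0815  0.8658] tilt 30.030272829356907 yaw 189.37557649964836
8560 circ ((-0.8044096231460571, 0.5578762888908386), 35.53984832763672) ext [-35.74629 -34.6504 ] [34.144573 35.715958]
9213 circ ((-0.9311387538909912, 0.23562932014465332), 43.014896392822266) ext [-43.622963 -34.853397] [34.943985 40.442204]
8177 circ ((-0.7968186140060425, 0.15762147307395935), 34.960350036621094) ext [-35.017666 -33.614567] [33.63903  34.792965]
ex [ 0.17536673 -0.98450318  0.        ] ey [0.85260476 0.15187204 0.5       ]
body 3020 [0.63036914 0.17912601] [192.6623113   25.47879447]
```

>>> send_rows(commands=[[[0.69, 0.98, 0.65], [0, 0, 0], 1], [[0.69, 0.98, 0.65], [0, 0, 0], 1], [[0.69, 0.98, 0.65], [0, 0, 0], 1], [[0.69, 0.98, 0.65], [0, 0, 0], 1], [[0, 0, 0], [0, 0, 0], 1]])

```text
time_s: 8.88
eef_pos: [0.5874, 0.1744, 0.2623]
eef_rot: [0.138, 0.713, 0.652, 0.219]
force: [-1.3, 0.1, -2.6]
opening: 0.2
finger_force: 45.0
```

```bash
sed -i 's/yaw=190.1,rim=(.6227,.1795,.19)/yaw=189.7,rim=(.6229,.1803,.190)/' h.py
python3 - <<'E'
from h import *
togo(.015)
for n in("side","scene"):
    im,d=grab_frame(n);np.savez(n+"1.npz",im=im,d=d)
    if n=="side":cv2.imwrite("pics/s1.png",cv2.resize(im[140:340,130:430],(750,500),interpolation=cv2.INTER_CUBIC)[:,:,::-1])
E
```

```text
t 8.875 shift/3cm [-0.052 -0.16   0.804] turn/5deg [-0.017 -0.059  0.   ] j [ 0.14  0.29 -0.66  2.04  0.75  0.46 -1.15] open 0.2 ff 44.99963974580169 F [-0.3 -2.4  1.6] M [ 0.61 -0.24 -0.05]
```

View pics/s1.png

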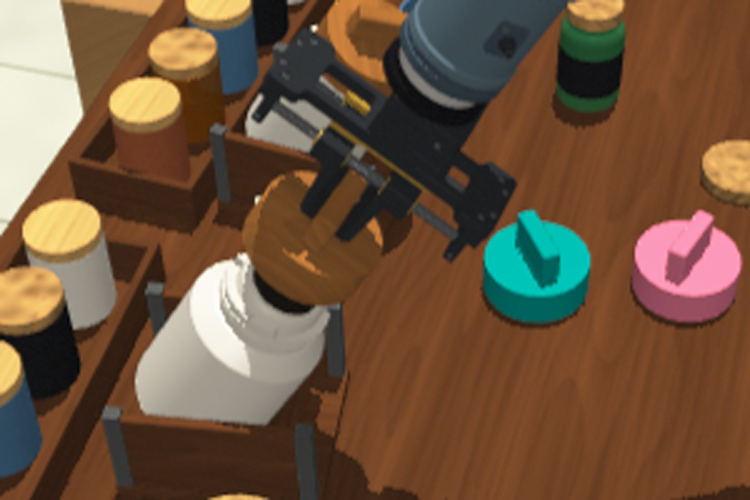

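>>> send_rows(commands=[[[-0.05, -0.16, 0.4], [-0.02, -0.06, 0], 1], [[0, 0, 0.4], [0, 0, 0], 1], [[0, 0, 0.2], [0, 0, 0], 1], [[0, 0, 0.2], [0, 0, 0], 1], [[0, 0, 0], [0, 0, 0], 1]])

```text
time_s: 9.6
eef_pos: [0.5982, 0.1746, 0.2283]
eef_rot: [0.141, 0.713, 0.651, 0.217]
force: [0.3, 0.3, -1.5]
opening: 0.201
finger_force: 45.0
```

Run:
```python
from h import *
togo(-.008)
```

```text
t 9.6 shift/3cm [0.07  0.076 0.411] turn/5deg [0.006 0.025 0.   ] j [ 0.06  0.35 -0.58  2.05  0.89  0.42 -1.29] open 0.201 ff 44.99953458085656 F [ 0.1 -0.5  1.4] M [ 0.6  -0.21  0.02]
```

>>> send_rows(commands=[[[0.07, 0.07, 0.1], [0, 0.02, 0], 1], [[0, 0, 0.1], [0, 0, 0], 1], [[0, 0, 0.1], [0, 0, 0], 1], [[0, 0, 0.1], [0, 0, 0], 1], [[0, 0, 0], [0, 0, 0], 1]])

```text
time_s: 10.22
eef_pos: [0.6061, 0.1777, 0.2191]
eef_rot: [0.14, 0.713, 0.651, 0.218]
force: [-0.4, 0.1, -1.6]
opening: 0.204
finger_force: 45.0
```

Run:
```python
from h import *
togo(-.012)
```

```text
t 10.225 shift/3cm [-0.007  0.009  0.139] turn/5deg [ 0.005  0.001 -0.   ] j [ 0.04  0.38 -0.55  2.03  0.93  0.41 -1.32] open 0.204 ff 44.99958962202072 F [-0.2 -1.1  1.2] M [ 0.57 -0.2   0.03]
```

>>> send_rows(commands=[[[0, 0, 0.05], [0, 0, 0], 1], [[0, 0, 0.05], [0, 0, 0], 1], [[0, 0, 0.05], [0, 0, 0], 1], [[0, 0, 0], [0, 0, 0], 1]])

```text
time_s: 10.72
eef_pos: [0.6084, 0.1782, 0.2155]
eef_rot: [0.14, 0.713, 0.651, 0.218]
force: [-2.2, 0.3, -0.1]
opening: 0.199
finger_force: 45.0
```

Run:
```python
from h import *
togo(-.012)
```

```text
t 10.725 shift/3cm [-0.013  0.001 -0.001] turn/5deg [ 0.011 -0.001 -0.   ] j [ 0.03  0.39 -0.54  2.03  0.94  0.4  -1.33] open 0.199 ff 45.00018199905753 F [ 0.1 -2.  -1. ] M [ 0.65 -0.25  0.02]
```

>>> send_rows(commands=[[[0, 0, 0.03], [0, 0, 0], 1], [[0, 0, 0.03], [0, 0, 0], 1], [[0, 0, 0], [0, 0, 0], 1]])

```text
time_s: 11.1
eef_pos: [0.6088, 0.1785, 0.2152]
eef_rot: [0.141, 0.713, 0.651, 0.218]
force: [-15.1, -3.7, 15.9]
opening: 0.201
finger_force: 45.0
```

Run:
```python
from h import *
togo(-.012)
```

```text
t 11.1 shift/3cm [-0.022 -0.005 -0.019] turn/5deg [0.025 0.007 0.   ] j [ 0.03  0.39 -0.54  2.03  0.95  0.4  -1.33] open 0.201 ff 45.009692749008536 F [ -2.4  -5.  -21.6] M [ 1.45 -0.85  0.03]
```

>>> send_rows(commands=[[[0, 0, -0.033], [0, 0, 0], 1], [[0, 0, 0], [0, 0, -0.6], 1], [[0, 0, 0], [0, 0, -0.6], 1], [[0, 0, 0], [0, 0, -0.6], 1], [[0, 0, 0], [0, 0, 0], 1]])

```text
time_s: 11.72
eef_pos: [0.6085, 0.1785, 0.2158]
eef_rot: [0.157, 0.66, 0.705, 0.207]
force: [-11.0, -2.3, 12.5]
opening: 0.195
finger_force: 45.0
```

```bash
cat > st.py <<'E'
from h import *
o=get_obs();r=rot(o);a,rim=jar();R0=R.from_quat([.738,.675,0,0])
x=r.apply([1,0,0]);ex=np.cross([0,0,1],a);ex/=np.linalg.norm(ex);ey=np.cross(a,ex)
q=np.array(o["eef_pos"])-rim;s=q@a-.0415;F=r.inv().apply(o["force"]);M=r.inv().apply(o["ft_torque"])
print("t %.2f s %.1f mm off %.1f %.1f  ang(ccw) %.1f"%(o["time_s"],s*1e3,q@ex*1e3,q@ey*1e3,np.degrees(np.arctan2(x@ey,x@ex))%360),"F",F.round(1),"M",M.round(2),"j",np.round(o["joint_pos"],2),"tilt",np.degrees(np.arccos(np.clip(-r.apply([0,0,1])@a,-1,1))).round(2))
E
python3 st.py
```

```text
t 11.72 s -11.9 mm off -0.7 0.4  ang(ccw) 174.1 F [ -0.7  -3.3 -16.5] M [ 1.32 -0.46  0.16] j [ 0.06  0.39 -0.58  2.03  0.96  0.42 -1.19] tilt 0.11
```

>>> send_rows(commands=[[[0, 0, -0.025], [0, 0, -0.6], 1], [[0, 0, -0.008], [0, 0, -0.6], 1], [[0, 0, -0.008], [0, 0, -0.6], 1], [[0, 0, -0.008], [0, 0, -0.6], 1], [[0, 0, 0], [0, 0, 0], 1]])

```text
time_s: 12.35
eef_pos: [0.6081, 0.178, 0.2159]
eef_rot: [0.177, 0.583, 0.77, 0.189]
force: [0.7, 0.2, -2.4]
opening: 0.2
finger_force: 45.0
```

```bash
python3 st.py
```

```text
t 12.35 s -11.5 mm off -0.2 -0.0  ang(ccw) 186.1 F [ 0.2 -0.5  2.4] M [0.63 0.01 0.04] j [ 0.09  0.4  -0.62  2.03  0.98  0.43 -1.  ] tilt 0.04
```

>>> send_rows(commands=[[[0, 0, 0.05], [0, 0, 0], 1], [[0, 0, 0.04], [0, 0, 0], 1], [[0, 0, 0], [0, 0, 0], 1]])

```text
time_s: 12.72
eef_pos: [0.6094, 0.1783, 0.2136]
eef_rot: [0.177, 0.583, 0.77, 0.189]
force: [-1.0, 0.4, -1.9]
opening: 0.195
finger_force: 45.0
```

```bash
python3 st.py
```

```text
t 12.72 s -14.3 mm off -0.3 -0.1  ang(ccw) 186.1 F [ 0.8 -1.7  1.2] M [ 0.57 -0.01 -0.04] j [ 0.09  0.4  -0.61  2.03  0.99  0.43 -1.  ] tilt 0.04
```

Still free; I go on down.

>>> send_rows(commands=[[[0, 0, 0.04], [0, 0, 0], 1], [[0, 0, 0.04], [0, 0, 0], 1], [[0, 0, 0.03], [0, 0, 0], 1], [[0, 0, 0], [0, 0, 0], 1]])

```text
time_s: 13.22
eef_pos: [0.611, 0.1786, 0.2108]
eef_rot: [0.177, 0.582, 0.77, 0.189]
force: [0.1, -0.7, -2.7]
opening: 0.205
finger_force: 45.0
```

```bash
python3 st.py
```

```text
t 13.22 s -17.5 mm off -0.3 -0.0  ang(ccw) 186.1 F [-0.6 -1.4  2.3] M [ 0.59  0.04 -0.03] j [ 0.08  0.41 -0.6   2.03  1.    0.42 -1.01] tilt 0.04
```

>>> send_rows(commands=[[[0, 0, 0.03], [0, 0, 0], 1], [[0, 0, 0.03], [0, 0, 0], 1], [[0, 0, 0], [0, 0, 0], 1]])

```text
time_s: 13.6
eef_pos: [0.6117, 0.179, 0.2098]
eef_rot: [0.178, 0.582, 0.77, 0.189]
force: [-6.1, -0.8, 4.8]
opening: 0.203
finger_force: 45.0
```

```bash
python3 st.py
```

```text
t 13.60 s -18.7 mm off -0.6 0.2  ang(ccw) 186.1 F [ 0.6 -2.9 -7.2] M [ 0.97 -0.14  0.  ] j [ 0.08  0.41 -0.6   2.03  1.01  0.42 -1.02] tilt 0.08
```

>>> send_rows(commands=[[[0, 0, 0], [0, 0, -0.6], 1], [[0, 0, -0.007], [0, 0, -0.6], 1], [[0, 0, -0.007], [0, 0, -0.6], 1], [[0, 0, 0], [0, 0, 0], 1]])

```text
time_s: 14.1
eef_pos: [0.6111, 0.1788, 0.2101]
eef_rot: [0.192, 0.52, 0.814, 0.174]
force: [-9.1, -0.9, 7.7]
opening: 0.206
finger_force: 45.0
```

```bash
python3 st.py
```

```text
t 14.10 s -18.1 mm off -0.5 -0.2  ang(ccw) 195.1 F [  1.6  -3.7 -11.2] M [1.31 0.1  0.27] j [ 0.1   0.42 -0.63  2.03  1.03  0.44 -0.87] tilt 0.06
```

It's climbing 0.6 mm in 9°, so this is a ridge rather than the gap. I carry on backward and follow the climb.

>>> send_rows(commands=[[[0, 0, -0.02], [0, 0, -0.8], 1], [[0, 0, -0.01], [0, 0, -0.8], 1], [[0, 0, -0.01], [0, 0, -0.8], 1], [[0, 0, -0.01], [0, 0, -0.8], 1], [[0, 0, -0.01], [0, 0, -0.8], 1]])

```text
time_s: 14.72
eef_pos: [0.6101, 0.1782, 0.2112]
eef_rot: [0.219, 0.37, 0.892, 0.138]
force: [-7.7, -1.3, 4.9]
opening: 0.2
finger_force: 45.1
```

```bash
python3 st.py
```

```text
t 14.72 s -16.7 mm off -0.1 -0.7  ang(ccw) 215.2 F [ 2.5 -3.5 -8.2] M [1.24 0.51 0.25] j [ 0.15  0.43 -0.7   2.03  1.06  0.46 -0.54] tilt 0.07
```

>>> send_rows(commands=[[[0, 0, -0.015], [0, 0, -0.8], 1], [[0, 0, -0.01], [0, 0, -0.8], 1], [[0, 0, -0.01], [0, 0, -0.8], 1], [[0, 0, -0.01], [0, 0, -0.8], 1], [[0, 0, -0.01], [0, 0, -0.8], 1]])

```text
time_s: 15.35
eef_pos: [0.6092, 0.1777, 0.2123]
eef_rot: [0.24, 0.21, 0.943, 0.097]
force: [-6.2, -1.5, 2.5]
opening: 0.199
finger_force: 45.1
```

```bash
python3 st.py
```

```text
t 15.35 s -15.2 mm off 0.2 -0.9  ang(ccw) 235.2 F [ 3.2 -2.8 -5.4] M [1.02 0.79 0.19] j [ 0.2   0.45 -0.76  2.02  1.09  0.49 -0.21] tilt 0.1
```

>>> send_rows(commands=[[[0, 0, -0.01], [0, 0, -0.8], 1], [[0, 0, -0.01], [0, 0, -0.8], 1], [[0, 0, -0.01], [0, 0, -0.8], 1], [[0, 0, -0.01], [0, 0, -0.8], 1], [[0, 0, -0.01], [0, 0, -0.8], 1]])

```text
time_s: 15.98
eef_pos: [0.6087, 0.1775, 0.2136]
eef_rot: [0.253, 0.043, 0.965, 0.054]
force: [-4.2, -1.9, 2.6]
opening: 0.203
finger_force: 45.0
```

```bash
python3 st.py
```

```text
t 15.97 s -13.8 mm off 0.4 -0.8  ang(ccw) 255.2 F [ 2.2 -1.8 -4.5] M [0.65 0.95 0.15] j [ 0.25  0.46 -0.82  2.02  1.12  0.52  0.12] tilt 0.1
```

>>> send_rows(commands=[[[0, 0, -0.007], [0, 0, -0.6], 1], [[0, 0, -0.007], [0, 0, -0.6], 1], [[0, 0, -0.007], [0, 0, -0.6], 1], [[0, 0, 0], [0, 0, 0], 1]])

```text
time_s: 16.48
eef_pos: [0.609, 0.178, 0.2144]
eef_rot: [0.257, -0.032, 0.965, 0.035]
force: [-0.4, 0.3, -1.0]
opening: 0.202
finger_force: 45.0
```

```bash
python3 st.py
```

```text
t 16.48 s -13.3 mm off -0.1 -0.0  ang(ccw) 264.1 F [0.8 0.3 0.7] M [-0.    0.48  0.08] j [ 0.26  0.47 -0.84  2.02  1.13  0.53  0.27] tilt 0.04
```

>>> send_rows(commands=[[[0, 0, 0], [0, 0, -0.5], 1], [[0, 0, 0.04], [0, 0, 0], 1], [[0, 0, 0.04], [0, 0, 0], 1], [[0, 0, 0.04], [0, 0, 0], 1], [[0, 0, 0], [0, 0, 0], 1]])

```text
time_s: 17.1
eef_pos: [0.6107, 0.1785, 0.2112]
eef_rot: [0.257, -0.053, 0.964, 0.03]
force: [-0.6, 0.1, -2.2]
opening: 0.202
finger_force: 45.0
```

```bash
python3 st.py
```

```text
t 17.10 s -16.9 mm off -0.3 -0.0  ang(ccw) 266.6 F [1.7 0.1 1.6] M [0.   0.49 0.03] j [ 0.26  0.48 -0.84  2.02  1.15  0.53  0.3 ] tilt 0.04
```

>>> send_rows(commands=[[[0, 0, 0.04], [0, 0, 0], 1], [[0, 0, 0.03], [0, 0, 0], 1], [[0, 0, 0.03], [0, 0, 0], 1], [[0, 0, 0], [0, 0, 0], 1]])

```text
time_s: 17.6
eef_pos: [0.6122, 0.1787, 0.2087]
eef_rot: [0.258, -0.053, 0.964, 0.029]
force: [-0.9, -0.9, -2.5]
opening: 0.201
finger_force: 45.0
```

```bash
python3 st.py
```

```text
t 17.60 s -19.9 mm off -0.3 0.0  ang(ccw) 266.6 F [ 2.1 -0.9  1.6] M [-0.04  0.54  0.01] j [ 0.26  0.48 -0.84  2.02  1.16  0.53  0.29] tilt 0.04
```

>>> send_rows(commands=[[[0, 0, 0.03], [0, 0, 0], 1], [[0, 0, 0.03], [0, 0, 0], 1], [[0, 0, 0], [0, 0, 0], 1]])

```text
time_s: 17.98
eef_pos: [0.6128, 0.1792, 0.2079]
eef_rot: [0.258, -0.053, 0.964, 0.029]
force: [-7.6, -1.1, 7.2]
opening: 0.199
finger_force: 45.1
```

```bash
python3 st.py
```

```text
t 17.98 s -20.9 mm off -0.6 0.1  ang(ccw) 266.7 F [  3.  -0. -10.] M [0.4  0.98 0.1 ] j [ 0.25  0.48 -0.83  2.02  1.16  0.53  0.29] tilt 0.09
```

Contact at 20.9 mm below the rim, deeper than the ridge foot, so the lugs are in the gaps. Now I turn clockwise and follow the thread down.

>>> send_rows(commands=[[[0, 0, 0], [0, 0, 0.8], 1], [[0, 0, 0.006], [0, 0, 0.8], 1], [[0, 0, 0.0095], [0, 0, 0.8], 1], [[0, 0, 0.0095], [0, 0, 0.8], 1], [[0, 0, 0.0095], [0, 0, 0.8], 1]])

```text
time_s: 18.6
eef_pos: [0.614, 0.1791, 0.2071]
eef_rot: [0.249, 0.116, 0.959, 0.074]
force: [-2.6, -1.1, 3.7]
opening: 0.199
finger_force: 45.0
```

```bash
python3 st.py
```

```text
t 18.60 s -22.2 mm off -0.3 0.7  ang(ccw) 246.5 F [ 0.2 -0.8 -4.6] M [ 0.49  0.25 -0.07] j [ 0.22  0.47 -0.78  2.02  1.14  0.5  -0.05] tilt 0.13
```

>>> send_rows(commands=[[[0, 0, 0.01], [0, 0, 0.8], 1], [[0, 0, 0.01], [0, 0, 0.8], 1], [[0, 0, 0.01], [0, 0, 0.8], 1], [[0, 0, 0.01], [0, 0, 0.8], 1], [[0, 0, 0.01], [0, 0, 0.8], 1]])

```text
time_s: 19.23
eef_pos: [0.6147, 0.1793, 0.2059]
eef_rot: [0.233, 0.28, 0.924, 0.116]
force: [-2.5, -1.2, 4.2]
opening: 0.199
finger_force: 45.0
```

```bash
python3 st.py
```

```text
t 19.23 s -23.7 mm off -0.4 0.8  ang(ccw) 226.5 F [-0.4 -0.7 -5. ] M [ 0.56  0.07 -0.16] j [ 0.17  0.46 -0.72  2.02  1.11  0.47 -0.38] tilt 0.14
```

>>> send_rows(commands=[[[0, 0, 0.01], [0, 0, 0.8], 1], [[0, 0, 0.01], [0, 0, 0.8], 1], [[0, 0, 0.01], [0, 0, 0.8], 1], [[0, 0, 0.01], [0, 0, 0.8], 1], [[0, 0, 0.01], [0, 0, 0.8], 1]])

```text
time_s: 19.85
eef_pos: [0.6155, 0.1792, 0.2046]
eef_rot: [0.209, 0.437, 0.861, 0.155]
force: [-2.9, -2.3, 4.2]
opening: 0.196
finger_force: 45.0
```

```bash
python3 st.py
```

```text
t 19.85 s -25.1 mm off -0.2 0.9  ang(ccw) 206.5 F [-1.3 -1.4 -5.2] M [ 0.73 -0.2  -0.21] j [ 0.12  0.44 -0.66  2.02  1.08  0.45 -0.71] tilt 0.14
```

>>> send_rows(commands=[[[0, 0, 0.01], [0, 0, 0.8], 1], [[0, 0, 0.01], [0, 0, 0.8], 1], [[0, 0, 0.01], [0, 0, 0.8], 1], [[0, 0, 0.01], [0, 0, 0.8], 1], [[0, 0, 0], [0, 0, 0], 1]])

```text
time_s: 20.48
eef_pos: [0.6161, 0.1792, 0.2035]
eef_rot: [0.186, 0.552, 0.793, 0.182]
force: [-3.0, -0.5, 6.4]
opening: 0.198
finger_force: 45.0
```

```bash
python3 st.py
```

```text
t 20.48 s -26.4 mm off -0.1 0.8  ang(ccw) 190.7 F [-0.1  0.6 -7. ] M [ 0.76 -0.48 -0.02] j [ 0.08  0.43 -0.61  2.02  1.05  0.43 -0.97] tilt 0.14
```

>>> send_rows(commands=[[[0, 0, 0.007], [0, 0, 0.6], 1], [[0, 0, 0.007], [0, 0, 0.6], 1], [[0, 0, 0.007], [0, 0, 0.6], 1], [[0, 0, 0], [0, 0, 0], 1]])

```text
time_s: 20.98
eef_pos: [0.6165, 0.1791, 0.203]
eef_rot: [0.171, 0.612, 0.747, 0.196]
force: [-3.4, -2.9, 4.3]
opening: 0.201
finger_force: 45.0
```

```bash
python3 st.py
```

```text
t 20.98 s -27.0 mm off 0.1 0.9  ang(ccw) 181.7 F [-2.3 -1.2 -5.7] M [ 0.66 -0.65 -0.05] j [ 0.06  0.43 -0.58  2.02  1.04  0.42 -1.12] tilt 0.15
```

>>> send_rows(commands=[[[0, 0, 0.006], [0, 0, 0.6], 1], [[0, 0, 0.006], [0, 0, 0.6], 1], [[0, 0, 0], [0, 0, 0], 1]])

```text
time_s: 21.35
eef_pos: [0.616, 0.1792, 0.2024]
eef_rot: [0.161, 0.649, 0.715, 0.204]
force: [-6.4, -2.9, 7.4]
opening: 0.201
finger_force: 46.3
```

```bash
python3 st.py
```

```text
t 21.35 s -27.3 mm off -0.1 0.1  ang(ccw) 175.9 F [-1.9 -2.  -9.8] M [ 0.85 -0.72 -1.04] j [ 0.05  0.42 -0.56  2.02  1.03  0.41 -1.21] tilt 0.13
```

>>> send_rows(commands=[[[0, 0, 0.003], [0, 0, 0.4], 1], [[0, 0, 0], [0, 0, 0.2], 1], [[0, 0, 0], [0, 0, 0], 1]])

```text
time_s: 21.72
eef_pos: [0.616, 0.179, 0.2023]
eef_rot: [0.156, 0.667, 0.698, 0.208]
force: [-7.4, -4.7, 9.3]
opening: 0.207
finger_force: 47.9
```

```bash
python3 st.py
```

```text
t 21.73 s -27.3 mm off 0.2 0.1  ang(ccw) 172.9 F [ -3.7  -1.9 -12.1] M [ 0.82 -0.86 -1.2 ] j [ 0.04  0.42 -0.55  2.02  1.02  0.4  -1.26] tilt 0.15
```

Hard stop felt at 1.0–1.2 Nm after about 91°, at about 27.3 mm depth. I ease off, release and retreat along the axis.

>>> send_rows(commands=[[[0, 0, -0.02], [0, 0, -0.3], 1], [[0, 0, 0], [0, 0, 0], 0], [[0, 0, 0], [0, 0, 0], 0], [[0, 0, 0], [0, 0, 0], 0], [[0, 0, 0], [0, 0, 0], 0]])

```text
time_s: 22.35
eef_pos: [0.616, 0.1796, 0.2023]
eef_rot: [0.157, 0.66, 0.705, 0.207]
force: [-0.2, -0.8, 0.5]
opening: 0.635
finger_force: 0.0
```

>>> send_rows(commands=[[[0, 0, 0], [0, 0, 0], 0], [[0, 0, 0], [0, 0, 0], 0], [[0, 0, -0.5], [0, 0, 0], 0], [[0, 0, -0.7], [0, 0, 0], 0], [[0, 0, -0.8], [0, 0, 0], 0]])

```text
time_s: 22.98
eef_pos: [0.5858, 0.1743, 0.2545]
eef_rot: [0.157, 0.66, 0.705, 0.206]
force: [0.3, -0.6, -0.5]
opening: 1.002
finger_force: 0.0
```

>>> send_rows(commands=[[[0, 0, -0.8], [0, 0, 0], 0], [[0, 0, -0.8], [0, 0, 0], 0], [[0, 0, 0], [0, 0, 0], 0]])

```text
time_s: 23.35
eef_pos: [0.563, 0.1704, 0.2973]
eef_rot: [0.158, 0.66, 0.705, 0.207]
force: [0.6, -0.2, 0.0]
opening: 1.002
finger_force: 0.0
```

Run:
```python
from h import *
o,im,d,W=wristcloud();P=W.reshape(-1,3);P=P[~np.isnan(P[:,0])];cv2.imwrite("pics/w2.png",im[:,:,::-1])
im2,d2=grab_frame("side");P2=cloud("side",im2,d2).reshape(-1,3)
im3,d3=grab_frame("scene");P3=cloud("scene",im3,d3).reshape(-1,3)
print(o["time_s"],o["eef_pos"],o["force"],o["opening"])
a,rim=jar();ex=np.cross([0,0,1],a);ex/=np.linalg.norm(ex);ey=np.cross(a,ex)
for p in(P,P2,P3):
    q=p-rim;s=q@a;x=q@ex;y=q@ey;r=np.hypot(x,y)
    k=(r<.052)&(abs(s-.008)<.006)&(np.hypot(x,y)>.0);A=np.c_[x,y,s][k]*1000
    if len(A)<30: print("few",len(A));continue
    pl=np.linalg.lstsq(np.c_[A[:,:2],np.ones(len(A))],A[:,2],rcond=None)[0]
    h=(r<.04)&(s>.035)&(s<.05)
    print(len(A),"top median s",np.median(A[:,2]),"plane",pl,"circ",cv2.minEnclosingCircle(A[:,:2].astype(np.float32)),"handle top",np.median(s[h])*1000 if h.sum()>5 else None)
```

```text
23.35 [0.56303032 0.17040865 0.29729676] [ 0.57532327 -0.23781036  0.04340085] 1.0018744864486628
14635 top median s 9.446152656248115 plane [9.21876735e-03 1.56075162e-03 9.46025095e+00] circ ((0.004761507268995047, 0.7524576783180237), 49.62796401977539) handle top 41.18102351457801
1224 top median s 7.690463002340465 plane [ 9.47318242e-03 -4.71086163e-03  7.74342744e+00] circ ((-0.738664984703064, -0.19195148348808289), 51.39458084106445) handle top 39.615502058253284
468 top median s 9.497800243395131 plane [ 0.03356968 -0.04293727  9.95264356] circ ((-1.8185539245605469, 0.8871945142745972), 51.09144973754883) handle top 40.21218702458473
```

View pics/w2.png

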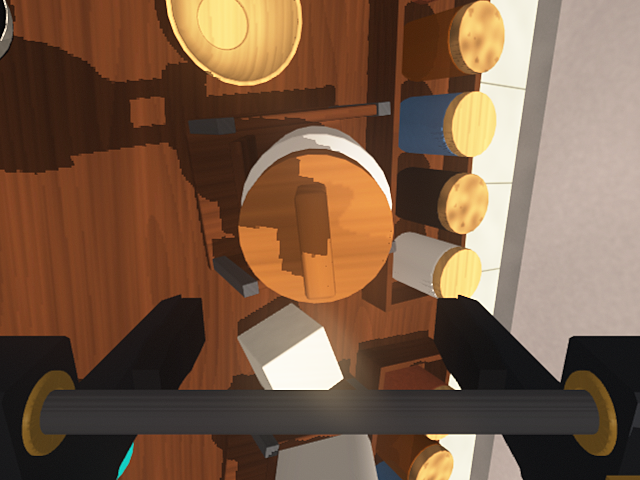

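The wrist view shows the lid seated squarely on the jar at (316,226), with the gripper well clear. Its top is at 8.1 mm, after removing the wrist camera's 1.3 mm rim bias, against 8 mm when home.

```bash
python3 -c "
from station import *
print(job_done())"
```

```text
the job is handed in; nothing more can be done
None
```

The wooden lid is screwed fully home on the open jar (it stopped hard at about 1.1 Nm, about 28 mm below the rim), the gripper let go and is clear, I saw no contact with other goods, and the job was handed in after about 23 s on the robot's clock.

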